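# Push a fossil lump through the dust gate and up against the backstop

### The job

Pick up the round lump of fossil rock, set it down and let go of it on the open apron in front of the orange double dust gate, then push it from behind, sliding on the floor, through the gate until it presses firmly but gently on the black pad of the backstop. Hold it pressed for a moment, then take the fingers out so that both gate leaves fall shut behind it. Do not lift the lump over the gate or the walls, do not press it hard, for it is brittle, and leave the vial and the toe bone where they are.

Things in the scene. Friction and masses are not known exactly. Their poses are not given: they have to be found in the camera images.
- lump: Rough tan rounded lump of fossil rock, loose, 0.15 to 0.3 kg, on the bench right of the lane. Own frame: about 44 mm along x (take it this narrow way), 60 mm along y, 46 mm high; origin under its middle, z up. Irregular, and it turns as it is pushed, so where it will touch is known only to 10 mm. Brittle: over 15 N on the backstop breaks it. Sliding it takes 1 to 4 N.
- lane: Fixed grey floor plate of the dust-gate lane, 300 x 130 mm, 6 mm thick. Origin on the bench below the middle of the gate line; x = push direction, into the bay (world +y, turned up to 0.2 rad), y left of it, z up. Plate from x = -125 to +175 mm; open apron without walls up to x = -55; then two blue guides, 38 mm high, narrowing from 117 to 90 mm at the gate posts (x = -3 to 15).
- apron (a point): Point on the lane's floor surface in the middle of the apron, 80 mm before the gate line: where to set the lump down. Anywhere with the lump's middle 45 to 110 mm before the gate line and within 25 mm of the centre line will do. Axes as the lane.
- gate_line (a point): Point on the lane's floor surface (6 mm above the bench) midway between the two gate hinges, on the line of the shut gate; axes as the lane. Beyond it lies the bay, open at the top, between aluminium walls 98 mm apart inside and 46 mm above the floor, to 175 mm past this line.
- gate_l (a joint): Angle of the left orange gate leaf, rad: 0 = shut, across the lane; 1.6 = fully swung into the bay. Leaf 43 mm long, 36 mm high, 4 mm thick, upright hinge at lane x = 0, y = +44.5 mm. It opens only into the bay; a light spring (1 N at the tip shut, 2 N open) swings it shut when nothing holds it. It needs the first 45 mm beyond the gate line free to fall shut.
- gate_r (a joint): The same for the right leaf, hinge at lane y = -44.5 mm.
- backstop: Fixed red block with a black knob on top (48 mm high) and a sprung pad with black rubber face, 70 mm wide, 34 mm high, towards the gate. Origin on the lane's floor under the middle of the pad's face at rest, 118 to 143 mm past the gate line; axes as the lane. The pad gives 1 mm per 3.5 N, up to 7 mm. 2.5 N held on it for 0.2 s seats the lump; pushing with about 8 N is right.
- vial: Loose specimen vial with a blue cap, 32 mm across, 64 mm high, standing; origin under its middle. Not to be disturbed.
- toe_bone: Loose pale toe bone, 67 x 82 x 30 mm, lying; origin under its middle. Not to be disturbed.
Mind the look-alikes: they are no part of the job. Leave any green or purple look-alike of the lump alone.

How it is judged:
By the outcome, as a careful person would: the job done as asked, in the order asked, and still so for the second after the job is handed in, with the robot touching nothing.
It also fails if it takes over 72 s, if anything falls off the work surface, if the arm or the gripper's body presses on something with over 40 N, if the wrist force passes 120 N, or if a joint passes its speed limit or range.

### The arm

A 6-joint arm with a two-finger parallel gripper is mounted at the origin on a cart in front of the work surface, level with it; the furniture and walls round the work are solid. World frame = base frame: x ahead of the robot, y to its left, z up, the work surface at z = 0. Lengths are in mm, angles in rad, forces in N, time in s.
With the tool pointing down it reaches from about 350 to 875 mm from the base axis. Payload 4.2 kg.
Tool frame: the origin (TCP) lies at the very end of the fingers, on their centre line; the grasp point (between the pads) lies 19 mm behind it; z points along the fingers, y is the line along which they close (so a half turn about z gives the same grasp; the last joint's range is limited). The gripper opens to 85 mm and grips with 20 to 120 N. Pads are 22 mm wide; open, the fingers measure 114 mm over their backs; the gripper's body (76 mm by 85 mm) begins 54 mm behind the grasp point. The pads swing forward as they close: fully open they stand 13 mm farther back than shut.
Start: joints at [-0.994, 0.385, 0.008, 0, -1.194, -0.259], TCP at [195.314, -593.676, 231.312] pointing down, gripper open.
Joint ranges: [-3.14, 3.14], [-1.21, 2.06], [-1.07, 1.41], [-3.16, 2.05], [-2.99, -0.16], [-3.1, 3.1]. Speed limits (rad/s): [2.79, 2.79, 3.14, 3.14, 3.14, 3.14].

### API

Orientations are given as a unit quaternion [x, y, z, w].
In Python, from bench import read_state, get_image, camera_model, job_done gives the robot as it stands.
- The arm moves only by the shell command python3 -m handwheel 'ROWS'. ROWS is JSON, a list of rows, each a list of 7 numbers: the shift along the tool's x, y, z in m, then the turn, a rotation vector about the tool's x, y, z in rad, then the gripper's target within -1 to 1 (fully open at 1, half-way at 0, shut at -1). In form: [[dx, dy, dz, wx, wy, wz, jaw], ...]. A call has 1 to 10 rows; each row is the pose to reach, as a shift and turn from the pose commanded when the call began, along the tool's axes at that moment; what a row does not reach only later rows make up. A row lasts 1/8 s, in which the tool goes at most 62.5 mm and 10.7 degrees, less where a joint would pass 70% of its speed; a pose out of reach is approached as far as the arm can. A call with a gripper value outside its range is refused whole. The fingers move at their own pace and stop on an object; the grip force is fixed at half the most. Time passes only in rows, so rows that repeat a pose let the fingers close. It gives the time, the measured TCP pose, the force, the opening and the grip force at its end, in the units of the state.
- read_state(): the state, without advancing time (a new reading comes with each control period).
- get_image(name): name is "scene" or "top" or "wrist"; returns (picture, depth): 400x640x3 uint8, blue, green, red; 400x640 float32, mm along the optical axis (not along the pixel's ray), 0 where there is no reading.
- camera_model(name): a dict with "K" (3x3 intrinsics, pixels), "rvec" (rotation vector, rad) and "tvec" (3), from world to camera coordinates, as OpenCV has them; the wrist camera has in their place "hand_eye" (4x4, takes a point from camera to tool coordinates, whose origin is the TCP and whose axes are the flange's). Camera axes: x right, y down, z forward; pixel columns grow to the right and rows downward; lengths in mm; the calibration is good to about 2 mm. A picture is of the moment at which its call begins: read the wrist's pose just before it. camera_model takes no time and is no camera call.
- job_done(): hands the job in; it is judged then, once.
The state is a dict: "clock": time; "joints": joint angles; "joint_vel": joint speeds; "joint_efforts": joint torques, N m; "position": TCP position; "ee_rot": TCP orientation; "contact_force": force on the tool from outside, world axes, zero at the start; "wrist_torque": the same for the moment, N m; "gripper_width": finger opening in mm; "grasp_force": force on a finger pad.
Only numpy, scipy, OpenCV 4.12 (cv2) and the standard library are available. Lean on these libraries where they do the work, as an engineer would, in place of code of your own. Each camera call takes 0.05 s, during which the arm holds its last target. There are 200 camera calls.

## Working session

There is one attempt and no reset: what is moved stays moved. The work goes in short steps, Python scripts to look and compute and a shell command to move; the robot and the scene stay as the last step left them, time stands still between calls to the robot, and variables do not carry over. Pictures are saved under pics/ and viewed, at most 12 in all, crops included, and the job is handed in when it is done.

```bash
mkdir -p pics; ls
cat > h.py <<'E'
import numpy as np, cv2
from scipy.spatial.transform import Rotation as R
from bench import read_state, get_image, camera_model
def cam2world(name, st=None):
    m=camera_model(name); T=np.eye(4)
    if 'hand_eye' in m:
        W=np.eye(4); W[:3,:3]=R.from_quat(st['ee_rot']).as_matrix(); W[:3,3]=st['position']
        return np.array(m['K']), W@np.array(m['hand_eye'])
    T[:3,:3]=cv2.Rodrigues(np.array(m['rvec'],float))[0]; T[:3,3]=np.ravel(m['tvec'])
    return np.array(m['K']), np.linalg.inv(T)
def cloud(d,K,T):
    v,u=np.mgrid[:d.shape[0],:d.shape[1]]
    P=np.stack([(u-K[0,2])/K[0,0]*d,(v-K[1,2])/K[1,1]*d,d],-1)
    return P@T[:3,:3].T+T[:3,3]
def shot(name):
    st=read_state(); im,d=get_image(name); K,T=cam2world(name,st)
    W=cloud(d,K,T); W[d==0]=np.nan
    return im,W,K,T
E
python3 - <<'E'
from h import *
im,W,K,T=shot('top'); np.savez('top.npz',im=im,W=W); cv2.imwrite('pics/top.png',im)
im,W,K,T=shot('scene'); np.savez('scene.npz',im=im,W=W); cv2.imwrite('pics/scene.png',im)
s=read_state(); print(s['position'],s['ee_rot'],s['clock'],s['gripper_width'])
print(R.from_quat(s['ee_rot']).as_matrix().round(3))
E
```

```text
pics
[ 195.1551825  -593.23344598  230.3435087 ] [-1.58142162e-01  9.87415902e-01  9.25512396e-04 -1.93418865e-04] 0.1 85.32837601640588
[[-0.95  -0.312 -0.001]
 [-0.312  0.95   0.002]
 [ 0.     0.002 -1.   ]]
```

View pics/top.png

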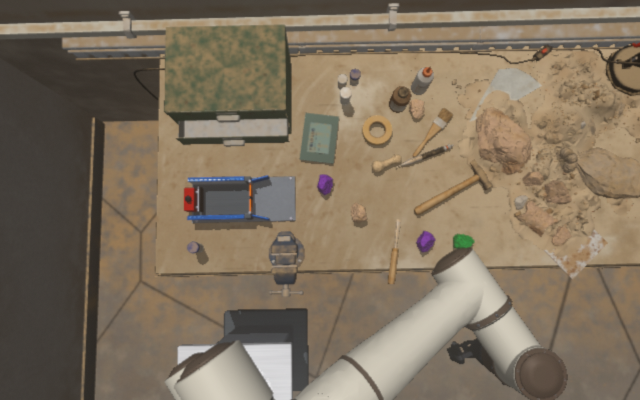

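View pics/scene.png

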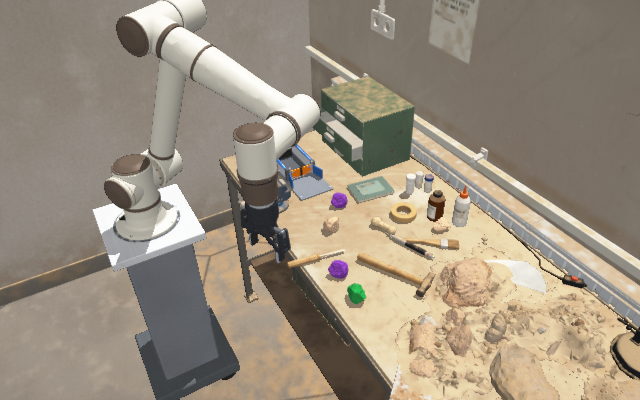

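The lane is at top (190–296, 178–220), with the gate at about (250,198) and the red backstop at (189,198). There are two tan lump candidates, (360,213) and (417,105). The purple ones at (325,184) and (425,241) and the green one at (463,242) are decoys. I'll enlarge a crop to tell the tan two apart.

Run:
```python
from h import *
z=np.load('top.npz'); im,W=z['im'],z['W']
a=cv2.resize(im[165:265,170:390],None,fx=3.6,fy=3.6,interpolation=cv2.INTER_CUBIC)
b=cv2.resize(im[75:165,330:460],None,fx=2.4,fy=2.4,interpolation=cv2.INTER_CUBIC)
o=np.zeros((a.shape[0]+b.shape[0],a.shape[1],3),np.uint8); o[:a.shape[0]]=a; o[a.shape[0]:,:b.shape[1]]=b
cv2.imwrite('pics/crop.png',o); print(o.shape)
for n,(u,v) in dict(lump=(360,213),cand2=(417,105),bone=(380,165),plate=(275,200),back=(189,198),vial=(193,246),bench=(340,240)).items(): print(n,W[v,u].round(1))
for n,(u,v) in dict(lump=(360,213),cand2=(417,105)).items():
    p=W[v-14:v+15,u-14:u+15].reshape(-1,3); p=p[p[:,2]>8]; print(n,len(p),p.min(0).round(),p.max(0).round(),p.mean(0).round(1))
    q=p[:,:2]-p[:,:2].mean(0); w,V=np.linalg.eigh(q.T@q); e=q@V; print(e.max(0)-e.min(0),V.T)
```

```text
(576, 792, 3)
lump [ 508.4 -359.9   46.9]
cand2 [ 824.6 -538.6   22.5]
bone [ 646.8 -422.8   30.3]
plate [ 555.5 -118.3    4.2]
back [559.7 116.4  55.8]
vial [425.7 100.4  66.9]
bench [ 436.1 -303.8   -0.8]
lump 253 [ 485. -381.   11.] [ 543. -336.   50.] [ 510.9 -355.8   33.5]
[44.58965431 59.83211083] [[ 0.36579452 -0.93069564]
 [-0.93069564 -0.36579452]]
cand2 391 [ 787. -564.    8.] [ 872. -483.  107.] [ 823.4 -525.9   39.3]
[85.13883831 83.26904148] [[-0.99841575 -0.05626715]
 [-0.05626715  0.99841575]]
```

View pics/crop.png

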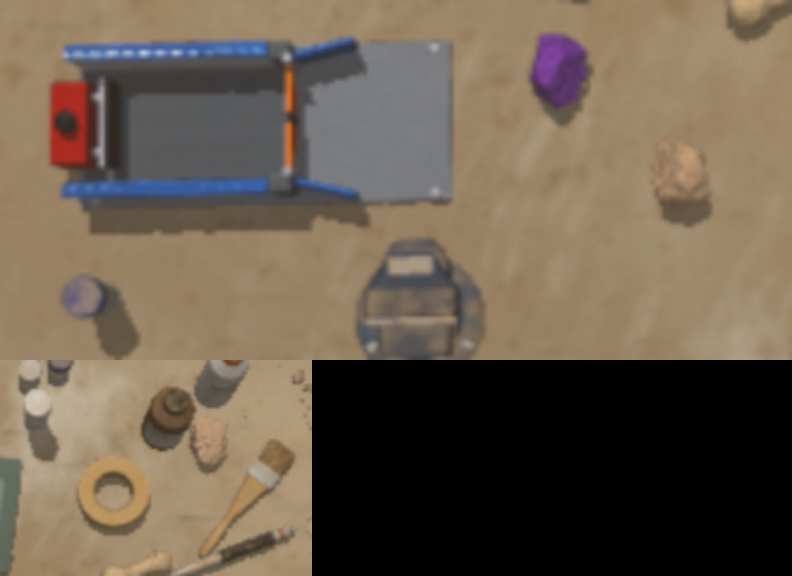

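The real lump is (360,213): tan, measured 44.6 x 59.8 mm and about 47 mm high, and on the bench right of the lane. The stone at (417,105) stands among the bottles and is too low (22 mm). The crop shows the lane end at crop x≈450, the orange leaves at crop x≈290 and the pad face at about 108. Next I'll measure the lane.

Run:
```python
from h import *
z=np.load('top.npz'); im,W=z['im'],z['W']; K,T=cam2world('top')
def hit(cu,cv_,zz):
    u,v=170+(cu+.5)/3.6-.5,165+(cv_+.5)/3.6-.5
    d=T[:3,:3]@np.array([(u-K[0,2])/K[0,0],(v-K[1,2])/K[1,1],1]); s=(zz-T[2,3])/d[2]; return (T[:3,3]+s*d).round(1)
for n,a in dict(endT=(449,42,6),endB=(451,200,6),leafT=(290,66,42),leafB=(290,168,42),postT=(281,52,50),postB=(281,182,50),wallT0=(66,53,52),wallT1=(265,48,52),wallB0=(66,190,52),wallB1=(265,187,52),padT=(107,82,40),padB=(107,166,40),redT=(52,84,42),redB=(52,166,42),vial=(83,295,64)).items(): print(n,hit(*a))
print('cam',T[:3,3])
h=cv2.cvtColor(im,cv2.COLOR_BGR2HSV)
m=(h[...,0]<15)&(h[...,1]>180)&(h[...,2]>120); m[:, :240]=0;m[:,262:]=0;m[:170]=0;m[230:]=0
v,u=np.nonzero(m); print(u.mean(),v.mean(),len(u)); p=W[m]; p=p[(p[:,2]>30)&(p[:,2]<50)]; print(p.mean(0),np.polyfit(p[:,0],p[:,1],1),p.min(0),p.max(0))
mb=(abs(h[...,0].astype(int)-110)<10)&(h[...,1]>150); mb[:170]=0; mb[225:]=0
for lo,hi in((170,190),(205,225)):
    mm=mb.copy(); mm[:lo]=0; mm[hi:]=0; mm[:,243:]=0; p=W[mm]; p=p[(p[:,2]>45)]; print(len(p),p[:,2].mean(),np.polyfit(p[:,1],p[:,0],1),p[:,1].min(),p[:,1].max())
mm=np.zeros(m.shape,bool); mm[225:270,262:305]=1; p=W[mm]; p=p[p[:,2]>15]; print('vise',np.nanmin(p,0),np.nanmax(p,0))
print(np.round(W[198,180:215],0)[:, [1,2]].tolist())
```

```text
endT [ 623.6 -175.5    6. ]
endB [ 495.5 -175.3    6. ]
leafT [600.8 -52.4  42. ]
leafB [520.2 -52.2  42. ]
postT [610.7 -46.6  50. ]
postB [508.6 -46.5  50. ]
wallT0 [613.2 121.1  52. ]
wallT1 [613.8 -34.4  52. ]
wallB0 [505.8 119.6  52. ]
wallB1 [504.8 -34.4  52. ]
padT [591.5  92.   40. ]
padB [525.1  91.3  40. ]
redT [590.5 134.7  42. ]
redB [525.8 133.7  42. ]
vial [424.3 102.1  64. ]
cam [ 385.28658526 -255.00125813 1341.65345527]
250.0 197.0 22
[560.41717335 -52.18209937  44.77894099] [-3.82864673e-03 -5.00364600e+01] [526.89991152 -52.87479105  39.29019748] [594.29465213 -51.27932897  49.64978906]
19 52.04707994010253 [6.83873997e-02 6.13530662e+02] -30.82701168947503 43.14978328600864
144 51.83257069531672 [-1.07317354e-02  5.06095455e+02] -30.985099927679244 110.79139024606093
vise [ 358.27691176 -197.30952371   15.01478236] [ 462.79830054 -103.92158644  107.1203748 ]
[[159.0, -0.0], [157.0, -4.0], [153.0, -2.0], [149.0, 3.0], [135.0, 41.0], [129.0, 50.0], [125.0, 53.0], [121.0, 58.0], [118.0, 62.0], [116.0, 56.0], [114.0, 55.0], [112.0, 50.0], [114.0, 35.0], [109.0, 42.0], [106.0, 42.0], [108.0, 27.0], [nan, nan], [108.0, 5.0], [93.0, 48.0], [92.0, 43.0], [88.0, 47.0], [90.0, 29.0], [89.0, 20.0], [89.0, 12.0], [87.0, 8.0], [84.0, 6.0], [81.0, 9.0], [79.0, 4.0], [75.0, 10.0], [72.0, 9.0], [69.0, 8.0], [67.0, 7.0], [65.0, 4.0], [61.0, 8.0], [58.0, 6.0]]
```

```bash
python3 -m handwheel '[[-0.05,0.017,0,0,0,0,1],[-0.1,0.034,0,0,0,-0.02,1],[-0.15,0.05,0,0,0,-0.04,1],[-0.2,0.067,0,0,0,-0.057,1],[-0.25,0.083,0,0,0,-0.057,1],[-0.3,0.1,0,0,0,-0.057,1],[-0.35,0.117,0,0,0,-0.057,1],[-0.375,0.125,0.03,0,0,-0.057,1],[-0.375,0.125,0.05,0,0,-0.057,1],[-0.375,0.125,0.05,0,0,-0.057,1]]'
python3 - <<'E'
from h import *
im,W,K,T=shot('wrist'); s=read_state(); print(s['position'],R.from_quat(s['ee_rot']).as_matrix().round(3),s['contact_force'])
p=W.reshape(-1,3); p=p[(p[:,2]>8)&(p[:,2]<60)&(abs(p[:,0]-512)<50)&(abs(p[:,1]+357)<50)]
print(len(p),p.min(0),p.max(0)); r=cv2.minAreaRect(p[:,:2].astype(np.float32)); print(r)
p2=p[p[:,2]>15]; print(cv2.minAreaRect(p2[:,:2].astype(np.float32)))
cv2.imwrite('pics/w1.png',im)
E
```

```text
clock: 1.35
position: [511.5, -356.8, 178.9]
ee_rot: [-0.187, 0.982, 0.002, -0.002]
contact_force: [0.2, -1.0, -0.6]
gripper_width: 85.8
grasp_force: 0.0
[ 512.12490985 -357.66443593  180.62424596] [[-0.93  -0.366 -0.002]
 [-0.366  0.93   0.   ]
 [ 0.002  0.001 -1.   ]] [ 0.58402087 -0.17082382  1.04846389]
1727 [ 483.7286293  -381.66376109    9.21810924] [ 541.28483307 -335.84280973   46.9535631 ]
((513.0372924804688, -357.0743408203125), (58.80229568481445, 43.508609771728516), 7.150532245635986)
((513.0692749023438, -356.819580078125), (58.92927551269531, 43.11036682128906), 8.202348709106445)
```

View pics/w1.png

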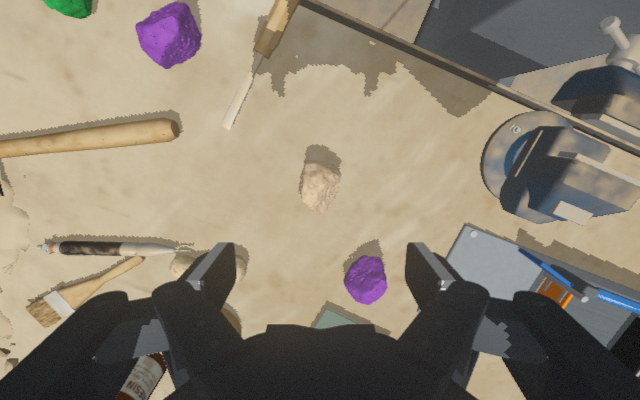

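The wrist view shows the lump at (320,180), midway between the fingers at about (232,255) and (412,255). The descent path is clear.

```bash
python3 -m handwheel '[[-0.001,0,0.05,0,0,0.1,1],[-0.001,0,0.1,0,0,0.13,1],[-0.001,0,0.15,0,0,0.13,1],[-0.001,0,0.172,0,0,0.13,1],[-0.001,0,0.172,0,0,0.13,1],[-0.001,0,0.172,0,0,0.13,-1],[-0.001,0,0.172,0,0,0.13,-1],[-0.001,0,0.172,0,0,0.13,-1],[-0.001,0,0.172,0,0,0.13,-1],[-0.001,0,0.172,0,0,0.13,-1]]'
```

```text
clock: 2.65
position: [514.5, -357.9, 11.6]
ee_rot: [-0.122, 0.992, -0.001, 0.001]
contact_force: [-0.8, 0.2, 5.6]
gripper_width: 41.6
grasp_force: 60.2
```

```bash
python3 -m handwheel '[[0,0,-0.03,0,0,0,-1],[0,0,-0.08,0,0,0,-1],[0,0,-0.13,0,0,-0.15,-1],[-0.02,0.04,-0.14,0,0,-0.3,-1],[-0.04,0.08,-0.14,0,0,-0.45,-1],[-0.06,0.12,-0.14,0,0,-0.6,-1],[-0.08,0.16,-0.14,0,0,-0.75,-1],[-0.1,0.209,-0.14,0,0,-0.9,-1],[-0.1,0.209,-0.14,0,0,-1.07,-1],[-0.1,0.209,-0.14,0,0,-1.24,-1]]'
python3 - <<'E'
from h import *
im,W,K,T=shot('wrist'); s=read_state(); print(s['joints'],s['position'],R.from_quat(s['ee_rot']).as_matrix().round(3),s['contact_force'])
cv2.imwrite('pics/w2.png',im); np.savez('w2.npz',im=im,W=W,K=K,T=T)
E
```

```text
clock: 3.9
position: [559.3, -129.2, 149.3]
ee_rot: [-0.679, 0.734, 0.0, 0.0]
contact_force: [0.5, 0.3, -3.0]
gripper_width: 41.4
grasp_force: 62.1
[ 5.41545498e-02  3.71015375e-01 -2.34362623e-01 -7.32439932e-04
 -9.65941396e-01 -1.29804388e-01] [ 559.26117334 -129.53876288  149.23291384] [[-0.076 -0.997 -0.001]
 [-0.997  0.076  0.001]
 [-0.001  0.001 -1.   ]] [ 0.8192153   0.19715871 -3.07399476]
```

View pics/w2.png

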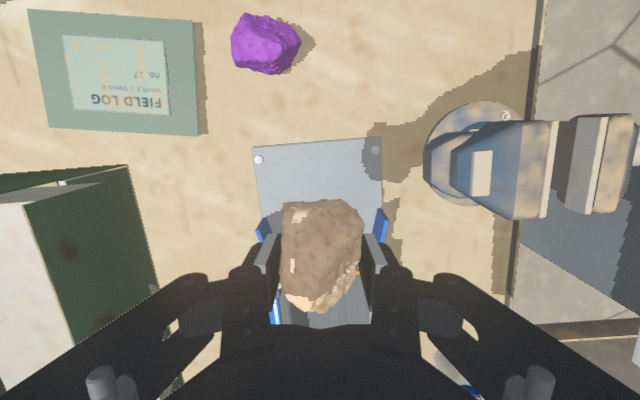

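The lump is held at (322,255). The plate's far-edge corners are at (254,149) and (382,138), and the blue guide tips at (263,230) and (383,225). I'll use these to check the lane axis.

Run:
```python
from h import *
z=np.load('w2.npz'); K,T,im,W=z['K'],z['T'],z['im'],z['W']
def hit(u,v,zz):
    d=T[:3,:3]@np.array([(u-K[0,2])/K[0,0],(v-K[1,2])/K[1,1],1]); s=(zz-T[2,3])/d[2]; return (T[:3,3]+s*d).round(1)
for a in ((254,149,6),(382,138,6),(254,149+40,6)): print(hit(*a))
p=W.reshape(-1,3); ok=(p[:,2]>3)&(p[:,2]<9)&(abs(p[:,0]-560)<90)&(p[:,1]>-200)&(p[:,1]<-110); q=p[ok]
print(len(q),q.min(0),q.max(0),q[:,2].mean(),cv2.minAreaRect(q[:,:2].astype(np.float32)))
print(T[:3,3])
```

```text
[ 621.5 -174.4    6. ]
[ 494.1 -175.3    6. ]
[ 627.2 -133.8    6. ]
7827 [ 494.51251521 -177.69279612    3.05413776] [ 624.6945044  -110.00533379    8.89421804] 5.822364487752647 ((559.594970703125, -143.6988525390625), (130.06997680664062, 67.6085205078125), 0.18716095387935638)
[ 554.07682907 -196.31420049  291.73165296]
```

```bash
python3 -m handwheel '[[0,0,0.05,0,0,-0.08,-1],[0,0,0.1,0,0,-0.08,-1],[0,0,0.12,0,0,-0.08,-1],[0,0,0.127,0,0,-0.08,-1],[0,0,0.13,0,0,-0.08,-1],[0,0,0.13,0,0,-0.08,-1]]'
```

```text
clock: 4.7
position: [560.5, -130.4, 20.3]
ee_rot: [-0.705, 0.709, -0.001, 0.001]
contact_force: [0.1, -0.1, -2.4]
gripper_width: 41.9
grasp_force: 62.0
```

```bash
python3 -m handwheel '[[0,0,0.002,0,0,0,-1],[0,0,0.003,0,0,0,-1],[0,0,0.003,0,0,0,-1]]'
```

```text
clock: 5.08
position: [560.3, -130.4, 17.6]
ee_rot: [-0.705, 0.709, -0.001, 0.0]
contact_force: [-1.9, 0.8, 5.1]
gripper_width: 41.4
grasp_force: 62.8
```

```bash
python3 -m handwheel '[[0,0,0,0,0,0,0.6],[0,0,0,0,0,0,1],[0,0,0,0,0,0,1],[0,0,0,0,0,0,1],[0,0,-0.02,0,0,0,1],[0,0,-0.05,0,0,0,1],[0,0,-0.1,0,0,0,1],[0.04,0,-0.1,0,0,0,-0.4],[0.08,0,-0.1,0,0,0,-0.4],[0.08,0,-0.1,0,0,0,-0.4]]'
python3 - <<'E'
from h import *
im,W,K,T=shot('wrist'); s=read_state(); print(s['position'],s['gripper_width'],s['contact_force'])
p=W.reshape(-1,3); p=p[(p[:,2]>14)&(p[:,2]<60)&(abs(p[:,0]-560)<45)&(p[:,1]>-175)&(p[:,1]<-95)]
print(len(p),p.min(0),p.max(0),cv2.minAreaRect(p[:,:2].astype(np.float32)))
cv2.imwrite('pics/w3.png',im)
E
```

```text
clock: 6.32
position: [558.9, -212.4, 116.1]
ee_rot: [-0.704, 0.71, -0.0, -0.0]
contact_force: [0.0, -0.5, -0.0]
gripper_width: 32.4
grasp_force: 0.0
[ 558.87612676 -211.32865742  115.99154885] 26.038600847804197 [ 0.44557776  0.83558564 -0.55616549]
2477 [ 537.13358745 -161.01950171   14.22043397] [ 581.60258922 -102.75433843   52.56237005] ((559.1088256835938, -132.39547729492188), (57.651161193847656, 43.75298309326172), 84.4487533569336)
```

View pics/w3.png

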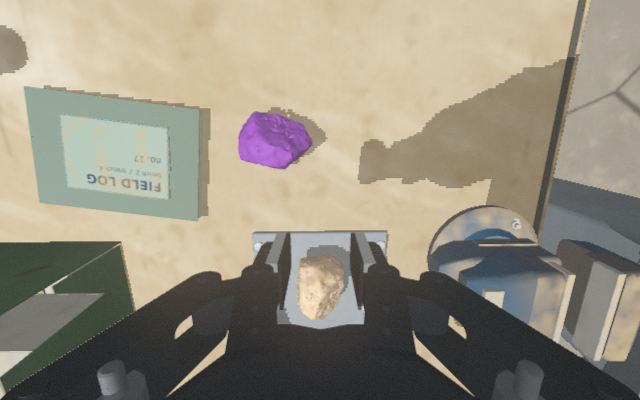

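The lump stands free on the apron at (320,285) in the picture, world (559,-132), with its rear at y=-161. The purple decoy is well clear. Next I'll lower the fingers behind the lump and approach.

```bash
python3 -m handwheel '[[0,0,0.05,0,0,0,-0.4],[0,0,0.09,0,0,0,-0.4],[0,0,0.098,0,0,0,-0.4],[-0.015,0,0.098,0,0,0,-0.4],[-0.03,0,0.098,0,0,0,-0.4],[-0.04,0,0.098,0,0,0,-0.4],[-0.046,0,0.098,0,0,0,-0.4],[-0.052,0,0.098,0,0,0,-0.4],[-0.058,0,0.098,0,0,0,-0.4],[-0.064,0,0.098,0,0,0,-0.4]]'
```

```text
clock: 7.62
position: [559.7, -146.5, 18.6]
ee_rot: [-0.705, 0.709, -0.0, -0.0]
contact_force: [-0.3, -4.5, 3.2]
gripper_width: 25.6
grasp_force: 2.2
```

```bash
python3 -m handwheel '[[-0.006,0,0,0,0,0,-0.4],[-0.012,0,0,0,0,0,-0.4],[-0.018,0,0,0,0,0,-0.4],[-0.024,0,0,0,0,0,-0.4],[-0.03,0,0,0,0,0,-0.4],[-0.036,0,0,0,0,0,-0.4],[-0.042,0,0,0,0,0,-0.4],[-0.048,0,0,0,0,0,-0.4],[-0.054,0,0,0,0,0,-0.4],[-0.06,0,0,0,0,0,-0.4]]'
python3 -m handwheel '[[-0.006,0,0,0,0,0,-0.4],[-0.012,0,0,0,0,0,-0.4],[-0.018,0,0,0,0,0,-0.4],[-0.024,0,0,0,0,0,-0.4],[-0.03,0,0,0,0,0,-0.4],[-0.034,0,0,0,0,0,-0.4],[-0.04,0,0,0,0,0,-0.4],[-0.04,0,0,0,0,0,-0.4]]'
python3 - <<'E'
from h import *
im,W,K,T=shot('top'); s=read_state(); print(s['position'],s['contact_force'],s['wrist_torque'])
a=cv2.resize(im[165:235,170:310],None,fx=5,fy=5,interpolation=cv2.INTER_CUBIC)
im,W,K,T=shot('wrist'); o=np.zeros((590,700,3),np.uint8); o[:350]=a; o[350:,:384]=cv2.resize(im,(384,240)); cv2.imwrite('pics/m1.png',o)
E
```

```text
clock: 8.88
position: [559.6, -86.8, 18.3]
ee_rot: [-0.705, 0.709, 0.0, -0.001]
contact_force: [-0.7, -8.3, 2.7]
gripper_width: 25.5
grasp_force: 3.9
clock: 9.88
position: [559.5, -45.8, 17.9]
ee_rot: [-0.705, 0.709, 0.001, -0.0]
contact_force: [0.4, -1.4, 1.1]
gripper_width: 25.7
grasp_force: 0.9
[559.55765103 -45.82048578  17.76264177] [ 0.27572462 -1.65725495  0.98412384] [-0.32550554  0.04538882  0.05422543]
```

View pics/m1.png

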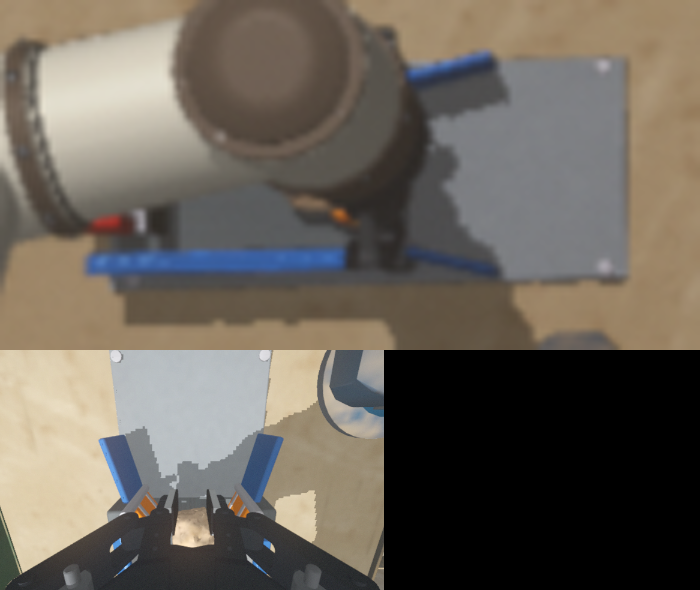

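The lump is past the gate and centred, with both orange leaves held open at wrist crop (145,500) and (237,500). I'll push on, then creep.

```bash
python3 -m handwheel '[[-0.005,0,0,0,0,0,-0.4],[-0.01,0,0,0,0,0,-0.4],[-0.015,0,0,0,0,0,-0.4],[-0.02,0,0,0,0,0,-0.4],[-0.025,0,0,0,0,0,-0.4],[-0.03,0,0,0,0,0,-0.4],[-0.035,0,0,0,0,0,-0.4],[-0.038,0,0,0,0,0,-0.4],[-0.041,0,0,0,0,0,-0.4],[-0.041,0,0,0,0,0,-0.4]]'
python3 -m handwheel '[[-0.001,0,0,0,0,0,-0.4],[-0.002,0,0,0,0,0,-0.4],[-0.003,0,0,0,0,0,-0.4]]'
python3 - <<'E'
from h import *
im,W,K,T=shot('scene'); s=read_state(); print(s['position'],s['contact_force'])
cv2.imwrite('pics/s2.png',cv2.resize(im[130:230,220:360],None,fx=5,fy=5,interpolation=cv2.INTER_CUBIC))
E
```

```text
clock: 11.22
position: [560.7, -4.7, 18.3]
ee_rot: [-0.705, 0.709, 0.0, 0.0]
contact_force: [-0.4, -0.4, -0.8]
gripper_width: 25.8
grasp_force: 2.4
clock: 11.6
position: [560.7, -2.3, 18.4]
ee_rot: [-0.705, 0.709, -0.0, 0.0]
contact_force: [0.7, -1.4, -0.1]
gripper_width: 25.5
grasp_force: 0.7
[560.71326251  -2.20484892  18.37467957] [ 0.26336661 -1.32154318 -1.48412182]
```

View pics/s2.png

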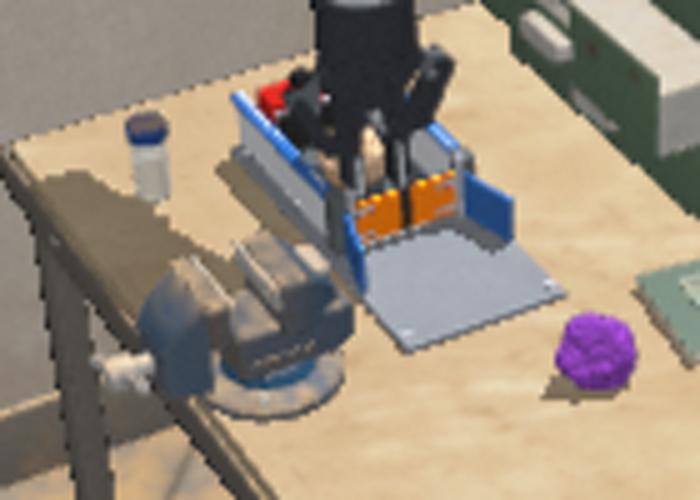

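The gate has already shut behind the fingers (orange leaves at (400,205)). The lump is ahead of the fingers at (370,150). I'll creep on.

```bash
for i in 1; do :; done; python3 -m handwheel '[[-0.002,0,0,0,0,0,-0.4],[-0.004,0,0,0,0,0,-0.4],[-0.006,0,0,0,0,0,-0.4],[-0.008,0,0,0,0,0,-0.4]]'; python3 -m handwheel '[[-0.0015,0,0,0,0,0,-0.4],[-0.003,0,0,0,0,0,-0.4],[-0.004,0,0,0,0,0,-0.4]]'
```

```text
clock: 12.15
position: [560.7, 5.8, 18.4]
ee_rot: [-0.705, 0.709, -0.0, 0.0]
contact_force: [-0.0, -1.0, -0.4]
gripper_width: 25.6
grasp_force: 0.8
clock: 12.52
position: [560.6, 9.7, 18.3]
ee_rot: [-0.705, 0.709, 0.0, -0.0]
contact_force: [0.3, -0.2, -0.4]
gripper_width: 26.1
grasp_force: 0.8
```

```bash
python3 -m handwheel '[[-0.001,0,0,0,0,0,-0.4],[-0.002,0,0,0,0,0,-0.4],[-0.003,0,0,0,0,0,-0.4]]'
```

```text
clock: 12.9
position: [560.6, 12.7, 18.3]
ee_rot: [-0.705, 0.709, 0.0, -0.0]
contact_force: [0.1, -1.9, 0.0]
gripper_width: 25.7
grasp_force: 0.8
```

```bash
python3 -m handwheel '[[-0.001,0,0,0,0,0,-0.4],[-0.002,0,0,0,0,0,-0.4]]'; python3 -m handwheel '[[-0.001,0,0,0,0,0,-0.4],[-0.0015,0,0,0,0,0,-0.4]]'
```

```text
clock: 13.15
position: [560.6, 14.7, 18.3]
ee_rot: [-0.705, 0.709, 0.0, -0.0]
contact_force: [0.0, -1.0, -1.1]
gripper_width: 25.6
grasp_force: 0.8
clock: 13.4
position: [560.7, 16.2, 18.3]
ee_rot: [-0.705, 0.709, 0.0, 0.0]
contact_force: [-0.4, -0.9, -0.9]
gripper_width: 25.6
grasp_force: 0.8
```

```bash
python3 -m handwheel '[[-0.001,0,0,0,0,0,-0.4],[-0.0015,0,0,0,0,0,-0.4]]'
```

```text
clock: 13.65
position: [560.7, 17.7, 18.3]
ee_rot: [-0.705, 0.709, 0.0, -0.0]
contact_force: [-0.2, -1.3, -0.1]
gripper_width: 25.6
grasp_force: 0.8
```

```bash
python3 -m handwheel '[[-0.001,0,0,0,0,0,-0.4],[-0.002,0,0,0,0,0,-0.4]]'
```

```text
clock: 13.9
position: [560.7, 19.7, 18.3]
ee_rot: [-0.705, 0.709, 0.0, -0.0]
contact_force: [0.2, -1.2, -0.2]
gripper_width: 25.9
grasp_force: 0.8
```

```bash
python3 -m handwheel '[[-0.001,0,0,0,0,0,-0.4],[-0.0015,0,0,0,0,0,-0.4]]'
```

```text
clock: 14.15
position: [560.7, 21.2, 18.3]
ee_rot: [-0.705, 0.709, 0.0, -0.0]
contact_force: [-0.4, -1.2, -0.1]
gripper_width: 25.6
grasp_force: 0.8
```

```bash
python3 -m handwheel '[[-0.001,0,0,0,0,0,-0.4],[-0.002,0,0,0,0,0,-0.4]]'
```

```text
clock: 14.4
position: [560.6, 22.8, 18.3]
ee_rot: [-0.705, 0.709, -0.0, -0.0]
contact_force: [1.1, -5.4, -1.2]
gripper_width: 25.3
grasp_force: 2.2
```

Run:
```python
from h import *
im,W,K,T=shot('scene')
a=cv2.resize(im[135:200,255:325],None,fx=8,fy=8,interpolation=cv2.INTER_CUBIC)
cv2.imwrite('pics/s3.png',a)
p=W[135:200,255:325].reshape(-1,3); c=im[135:200,255:325].reshape(-1,3)
k=(p[:,2]>8)&(p[:,2]<60)&(abs(p[:,0]-560)<35)&(p[:,1]>10)&(p[:,1]<110)
for b in range(10,110,8):
    j=k&(abs(p[:,1]-b)<4); print(b,j.sum(),np.round(p[j,2].max(),0) if j.any() else '',c[j].mean(0).round() if j.any() else '')
```

```text
10 24 57.0 [87. 84. 82.]
18 37 59.0 [80. 77. 75.]
26 23 59.0 [61. 62. 65.]
34 27 57.0 [ 98. 115. 134.]
42 11 51.0 [135. 166. 189.]
50 9 50.0 [111. 138. 162.]
58 11 50.0 [106. 130. 155.]
66 3 49.0 [69. 79. 93.]
74 3 24.0 [ 97. 111. 127.]
82 8 48.0 [48. 49. 52.]
90 20 44.0 [57. 53. 53.]
98 10 50.0 [74. 73. 92.]
106 9 56.0 [ 36.  41. 173.]
```

View pics/s3.png

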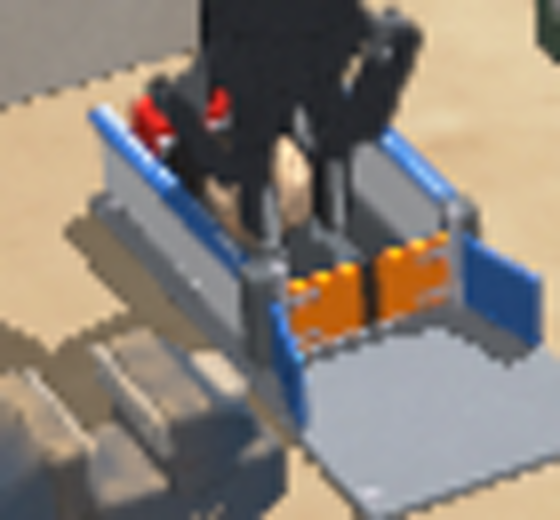

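The force rose to 5.4 N at the expected place, so the lump is on the pad (visible at (290,180), gate shut at (370,295)). About 1 mm more, then hold.

```bash
python3 -m handwheel '[[-0.0005,0,0,0,0,0,-0.4],[-0.0008,0,0,0,0,0,-0.4],[-0.0008,0,0,0,0,0,-0.4]]'
```

```text
clock: 14.82
position: [560.6, 23.4, 18.3]
ee_rot: [-0.705, 0.709, -0.0, -0.0]
contact_force: [0.7, -5.4, 0.8]
gripper_width: 25.9
grasp_force: 2.6
```

```bash
python3 -m handwheel '[[-0.0006,0,0,0,0,0,-0.4],[-0.001,0,0,0,0,0,-0.4],[-0.001,0,0,0,0,0,-0.4],[-0.001,0,0,0,0,0,-0.4]]'
```

```text
clock: 15.32
position: [560.5, 24.0, 18.3]
ee_rot: [-0.705, 0.709, -0.0, -0.001]
contact_force: [1.7, -6.9, 0.0]
gripper_width: 25.7
grasp_force: 3.3
```

```bash
python3 -m handwheel '[[-0.0006,0,0,0,0,0,-0.4],[-0.0006,0,0,0,0,0,-0.4],[-0.0006,0,0,0,0,0,-0.4],[-0.0006,0,0,0,0,0,-0.4],[-0.0006,0,0,0,0,0,-0.4]]'
```

```text
clock: 15.95
position: [560.5, 24.4, 18.3]
ee_rot: [-0.705, 0.709, -0.0, -0.001]
contact_force: [1.8, -7.6, -0.2]
gripper_width: 25.8
grasp_force: 3.7
```

Held at about 7.6 N. Backing off a little, then straight up.

```bash
python3 -m handwheel '[[0.002,0,0,0,0,0,-0.4],[0.006,0,0,0,0,0,-0.4],[0.012,0,0,0,0,0,-0.4],[0.015,0,0,0,0,0,-0.4],[0.015,0,-0.02,0,0,0,-0.4],[0.015,0,-0.06,0,0,0,-0.4],[0.015,0,-0.11,0,0,0,-0.4],[0.03,0,-0.16,0,0,0,-0.4],[0.08,0,-0.2,0,0,0,-0.4],[0.08,0,-0.2,0,0,0,-0.4]]'
python3 -m handwheel '[[0.05,0,0,0,0,0,-0.4],[0.1,0,0,0,0,0,-0.4],[0.15,0,0,0,0,0,-0.4],[0.2,0,0,0,0,0,-0.4],[0.25,0,0,0,0,0,-0.4],[0.25,0,0,0,0,0,-0.4],[0.25,0,0,0,0,0,-0.4]]'
python3 - <<'E'
from h import *
im,W,K,T=shot('top'); s=read_state(); print(s['position'],s['contact_force'])
a=cv2.resize(im[165:260,170:310],None,fx=4,fy=4,interpolation=cv2.INTER_CUBIC)
im,W,K,T=shot('scene')
b=cv2.resize(im[130:200,250:340],None,fx=3,fy=3,interpolation=cv2.INTER_CUBIC)
o=np.zeros((600,560,3),np.uint8); o[:380]=a; o[380:590,:270]=b; cv2.imwrite('pics/end.png',o)
E
```

```text
clock: 17.2
position: [561.9, -56.4, 222.3]
ee_rot: [-0.704, 0.71, -0.003, 0.003]
contact_force: [-0.0, -0.3, -0.0]
gripper_width: 25.9
grasp_force: 0.0
clock: 18.08
position: [558.4, -303.8, 217.0]
ee_rot: [-0.705, 0.709, 0.001, -0.0]
contact_force: [-0.6, 0.5, -0.0]
gripper_width: 26.0
grasp_force: 0.0
[ 558.59747335 -303.33117433  217.46061849] [ 1.14083194 -0.06342636  0.24737532]
```

View pics/end.png

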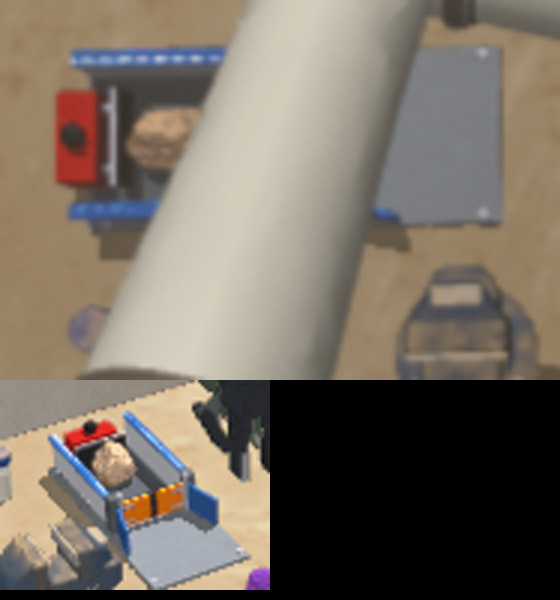

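Both leaves are shut (at (155,502)) and the lump lies before the pad (front at (128,140)). I'll check numerically that it really reached the pad.

Run:
```python
from h import *
im,W,K,T=shot('top'); s=read_state()
v=198
for v in (194,198,202,206):
    print(v,[(u,*W[v,u].round()[[1,2]].astype(int).tolist(),im[v,u].tolist()) for u in range(192,212) if W[v,u,0]==W[v,u,0]])
a=cv2.resize(im[178:225,180:230],None,fx=12,fy=12,interpolation=cv2.INTER_CUBIC)
cv2.imwrite('pics/pad.png',cv2.convertScaleAbs(a,alpha=1.6,beta=10))
```

```text
194 [(192, 113, 39, [41, 50, 170]), (193, 110, 41, [40, 49, 149]), (194, 107, 39, [40, 48, 99]), (195, 106, 34, [41, 49, 78]), (196, 107, 19, [58, 62, 82]), (197, 108, 6, [119, 117, 125]), (198, 96, 39, [155, 150, 156]), (199, 92, 44, [77, 79, 84]), (200, 90, 40, [45, 51, 57]), (201, 89, 32, [42, 48, 54]), (202, 88, 28, [46, 51, 56]), (203, 90, 7, [56, 61, 66]), (204, 88, 4, [69, 79, 89]), (205, 75, 43, [90, 111, 132]), (206, 70, 51, [111, 141, 172]), (207, 69, 46, [118, 153, 189]), (208, 66, 46, [122, 158, 196]), (209, 61, 54, [124, 160, 197]), (210, 60, 47, [124, 157, 194]), (211, 56, 51, [120, 152, 186])]
198 [(192, 113, 40, [39, 49, 163]), (193, 109, 43, [41, 50, 148]), (194, 107, 41, [40, 47, 96]), (195, 107, 30, [40, 48, 78]), (196, 107, 19, [53, 57, 79]), (197, 107, 9, [113, 111, 119]), (198, 94, 47, [148, 143, 149]), (199, 91, 45, [71, 73, 78]), (200, 88, 47, [44, 51, 57]), (201, 89, 33, [46, 52, 59]), (202, 91, 16, [56, 68, 80]), (203, 80, 46, [79, 99, 119]), (204, 76, 52, [93, 120, 146]), (205, 74, 48, [99, 127, 155]), (206, 71, 49, [100, 127, 155]), (207, 68, 47, [101, 128
[... 659 characters left out ...]
, (209, 64, 40, [83, 101, 122]), (210, 63, 35, [89, 111, 134]), (211, 59, 38, [96, 119, 143])]
206 [(192, 113, 38, [41, 50, 166]), (193, 110, 39, [41, 50, 141]), (194, 107, 39, [44, 51, 91]), (195, 107, 28, [62, 66, 85]), (196, 104, 28, [106, 104, 111]), (197, 102, 25, [151, 146, 151]), (198, 94, 44, [150, 145, 149]), (199, 92, 41, [70, 73, 77]), (200, 89, 43, [43, 50, 56]), (201, 88, 34, [44, 50, 56]), (202, 90, 18, [47, 52, 57]), (203, 89, 8, [55, 60, 65]), (204, 87, 5, [65, 72, 79]), (205, 84, 8, [72, 84, 97]), (206, 78, 19, [76, 92, 109]), (207, 74, 23, [77, 94, 110]), (208, 72, 22, [79, 96, 113]), (209, 68, 25, [81, 98, 117]), (210, 67, 18, [80, 99, 118]), (211, 62, 28, [85, 105, 126])]
```

View pics/pad.png

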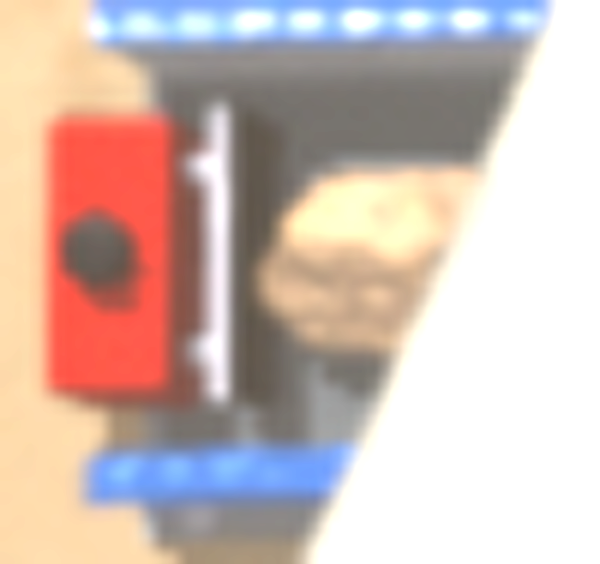

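The lump's nose is at y≈87 and z≈28, against the pad face at y≈88–89. That matches the 7.6 N held over about 2.2 mm of pad travel, so it was seated. Handing in.

```bash
python3 -c "
from bench import *
print(job_done())"
```

```text
the job is handed in; nothing more can be done
None
```

The lump was set down on the apron, pushed through the gate and held against the backstop pad at about 7.6 N; the fingers are out, both gate leaves are shut behind it, the arm is clear, and the job is handed in at about 18 s (no verdict was returned).

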